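# Point out the shaker that lost its lid, then the lid that fits it

### The arm

A 6-joint arm with a two-finger parallel gripper is mounted at the origin on the work surface. World frame = base frame: x ahead of the robot, y to its left, z up, the work surface at z = 0. Lengths are in mm, angles in rad, forces in N, time in s.
With the tool pointing down it reaches from about 300 to 950 mm from the base axis. Payload 3.1 kg.
Tool frame: the origin (TCP) lies between the finger pads; the fingertips stand 14 mm ahead of it and the grasp point (between the pads) lies 5 mm behind it; z points along the fingers, y is the direction in which the jaws open and shut (so a half turn about z gives the same grasp; the last joint's range is limited). The gripper opens to 85 mm and grips with 20 to 120 N. Pads are 22 mm wide; open, the fingers measure 114 mm over their backs; the gripper's body (76 mm by 85 mm) begins 54 mm behind the grasp point. The pads swing forward as they close: fully open they stand 13 mm farther back than shut.
Start: joints at [1.251, 0.308, 1.634, -0, 1.2, -0.07], TCP at [154.532, 605.6, 245.272] pointing down, gripper open.
Joint ranges: [-3.06, 3.06], [-0.79, 1.96], [0.05, 2.63], [-1.19, 4.34], [0.05, 2.64], [-2.94, 2.94]. Speed limits (rad/s): [2.79, 2.79, 3.14, 3.14, 3.14, 3.14].

### API

Orientations are given as a unit quaternion [x, y, z, w].
In Python, from plant import move_to, move_linear, move_j, move_gripper, pause, inverse_kinematics, observe, camera, calibration, IKError, close_job, boxes_of, outline_of, spot_point gives the robot as it stands. The module is installed in compiled form; this text tells all that it offers. Calls block until the motion is done:
- move_to(position, orientation): joint-space move of the TCP to a pose.
- move_linear(position, attitude=None, feed=150, threshold=None): straight line of the TCP; attitude=None keeps the orientation; feed is the mean speed in mm/s. With threshold (N) it stops when the force on the tool has changed by that much, and returns True; else False.
- move_j(angles): joint-space move.
- move_gripper(opening): opening from 0.0 (shut) to 1.0 (fully open); the grip force is fixed at half the most; returns when the fingers have stopped.
- pause(seconds).
- inverse_kinematics(position, orientation): joint angles nearest the present ones, or None.
- observe(): the state.
- camera(name): name is "side" or "top"; returns the picture (420x560x3 uint8, red, green, blue); there is no depth.
- calibration(name): a dict with "vertical_fov" (degrees; the focal length in pixels is half the picture's height over the tangent of half this angle, whatever the lens; pixels are square), "cx", "cy" (the principal point, pixels), "extrinsics" (4x4, takes a point from camera to world coordinates). Camera axes: x right, y down, z forward; pixel columns grow to the right and rows downward; lengths in mm; the calibration is good to about 2 mm. A picture is of the moment at which its call begins. calibration takes no time and is no camera call.
A pose or a line that the arm cannot do raises IKError and nothing moves.
- close_job(): hands the job in, once; it reports no verdict.
Trained networks look in the newest picture that a camera, given by its name, has taken for a name from the list of things; names that differ only in an ending like _2 or _b are one class to them, and where a whole thing is asked for, a point or a joint stands for the part that bears it (a point fixed in the world has none). Each returns a list of dicts, best first, with "score" (0 to 1); they miss things now and then, are a little off and sometimes report something else, mostly with a low value. They report only what shows in the picture. A call takes as long as a camera call. They do not tell look-alikes from the thing itself.
- boxes_of(camera, name): "bbox" ([left, top, right, bottom] in pixels, round what is visible of it).
- outline_of(camera, name): "region" (420x560 bool, what is visible of it) and "bbox" ([left, top, right, bottom] in pixels, round what is visible of it).
- spot_point(camera, name): "at" ([row, column] in pixels: a listed point, or the origin of a listed thing).
The state is a dict: "t": time; "joint_pos": joint angles; "joint_velocities": joint speeds; "joint_torque": joint torques, N m; "tool_pos": TCP position; "eef_rot": TCP orientation; "wrist_force": force on the tool from outside, world axes, zero at the start; "torque": the same for the moment, N m; "width": opening from 0.0 (shut) to 1.0 (fully open).
Only numpy, scipy, OpenCV 4.12 (cv2) and the standard library are available. Lean on these libraries where they do the work, as an engineer would, in place of code of your own. Each camera call takes 0.05 s, during which the arm holds its last target.

### The job

One of the three steel shakers on the turntable has lost its screw-top lid: with the fingers pointing down, point with the fingertips at that open shaker from two or three centimetres above the centre of its mouth and keep still there for two seconds. Then lift well clear and point the same way, two or three centimetres above its centre, at the one lid on the round wooden board that fits the shaker (the same as the lids on the other two), for at least two seconds, and finish there, still pointing at it. Touch and move nothing at all, and do not point at, or pass low over, any of the other shakers or lids.

Things in the scene. Friction and masses are not known exactly. Their poses are not given: they have to be found in the camera images.
- open_shaker_mouth (a point): centre of the open mouth, at rim height, of the stainless shaker without a lid: an upright open can, body 60 mm across and 80 mm high, then a neck 49 mm across up to 97 mm; walls 2.5 mm. It stands loose on the white ceramic turntable (280 mm across, top 40 mm above the table; it turns freely if pushed), so this point is 137 mm above the table. z up
- closed_shaker1_top (a point): top centre of a like shaker with its lid screwed on: 60 mm across, 105 mm high with the domed, perforated lid; loose on the turntable, top 145 mm above the table. z up
- closed_shaker2_top (a point): top centre of the other closed shaker, the same as the first. The three shakers stand in a triangle, about 145 mm apart, in any order
- shaker_lid_top (a point): top centre of the lid that fits the open shaker: stainless, 54 mm across, 23 mm high, domed with small holes, lying loose, top up, on a round wooden board (270 mm across, 12 mm thick); this point is 35 mm above the table. z up
- jar_lid_top (a point): top centre of a wide flat steel jar lid, 86 mm across, 15 mm high, no holes, loose on the board; top 27 mm above the table. z up
- bottle_cap_top (a point): top centre of a small flat steel bottle cap, 30 mm across, 19 mm high, no holes, loose on the board; top 31 mm above the table. z up. The three lids lie in a triangle, about 130 mm apart, in any order.
- turntable: white ceramic turntable plate under the shakers, 280 mm across, top 40 mm up, origin under its centre. Also about: a glass tumbler (72 mm across, 115 mm high) 0.32 to 0.35 m straight ahead of the robot; beyond, over 0.7 m ahead, a teal six-cup cupcake mould 34 mm high
- board: round wooden board under the lids, 270 mm across, 12 mm thick, origin under its centre. Beside it and the turntable, over 0.37 m to the side, a flat white cake lifter (right) and a wooden-handled spoon (left); kettle, toaster, bowl, canisters, cutlery tray, up to 0.22 m high, along the far edge and sides, over 0.77 m ahead or 0.37 m to the side
Things that resemble listed ones, but are neither listed nor needed, are in the scene too. What is shaped like the part that bears open_shaker_mouth but yellow is not meant.

How it is judged (in metres and radians):
On the way, in this order (a step that is already met when the one before it is completed fails the run):
1. the fingertips are held just above the mouth of the open shaker for about two seconds (horizontal distance between the grasp point and open_shaker_mouth below 0.022 m and z of the grasp point in the frame of open_shaker_mouth between 0.014 and 0.075 m), for 1.5 s.
2. the fingertips are held just above the lid that fits it for about two seconds (horizontal distance between the grasp point and shaker_lid_top below 0.022 m and z of the grasp point in the frame of shaker_lid_top between 0.014 and 0.075 m), for 1.5 s.
At the end, for the whole second after the job is handed in: the grasp point, 19 mm behind the fingertips, is within 22 mm sideways of the centre of the fitting lid and 14 to 75 mm above its top; every shaker and lid is within 8 mm of where it started, the open shaker upright (all of step 2 and distance of each of open_shaker_mouth, shaker_lid_top, closed_shaker1_top, closed_shaker2_top, jar_lid_top, bottle_cap_top from where it was at the start of the episode below 0.008 m and angle between open_shaker_mouth's own z axis and vertical below 0.1 rad); the robot touches nothing.
It fails at once if the robot touches anything at all (contact force between any of the fingers, the arm and anything else above 0.3 N).
It fails at once if a shaker or lid is lifted or pushed (distance of any of open_shaker_mouth, shaker_lid_top, closed_shaker1_top, closed_shaker2_top, jar_lid_top, bottle_cap_top from where it was at the start of the episode above 0.012 m).
It fails at once if one of the other shakers or lids is pointed at: fingertips over its middle and less than about 30 mm above it ((horizontal distance between the grasp point and closed_shaker1_top below 0.02 m and z of the grasp point in the frame of closed_shaker1_top between -0.05 and 0.05 m) or (horizontal distance between the grasp point and closed_shaker2_top below 0.02 m and z of the grasp point in the frame of closed_shaker2_top between -0.05 and 0.05 m) or (horizontal distance between the grasp point and jar_lid_top below 0.02 m and z of the grasp point in the frame of jar_lid_top between -0.05 and 0.05 m) or (horizontal distance between the grasp point and bottle_cap_top below 0.02 m and z of the grasp point in the frame of bottle_cap_top between -0.05 and 0.05 m)).
It also fails if it takes over 40 s, if anything falls off the work surface, if the arm or the gripper's body presses on something with over 40 N, if the wrist force passes 120 N, or if a joint passes its speed limit or range.

## Working session

There is one attempt and no reset: what is moved stays moved. The work goes in short steps, each a Python script; the robot and the scene stay as the last script left them, time stands still between calls to the robot, and variables do not carry over. Pictures are saved under pics/ and viewed, and the job is handed in when it is done.

```bash
mkdir -p pics
cat > h.py <<'E'
import numpy as np,cv2
from plant import *
def ray(name,px):  # px=(u,v)
    c=calibration(name);f=210/np.tan(np.radians(c["vertical_fov"])/2)
    T=np.array(c["extrinsics"]);d=T[:3,:3]@np.array([(px[0]-c["cx"])/f,(px[1]-c["cy"])/f,1.])
    return T[:3,3],d
def atz(name,px,z):
    o,d=ray(name,px);return o+d*(z-o[2])/d[2]
def proj(name,p):
    c=calibration(name);f=210/np.tan(np.radians(c["vertical_fov"])/2)
    q=np.linalg.inv(np.array(c["extrinsics"]))@np.append(p,1);return q[0]/q[2]*f+c["cx"],q[1]/q[2]*f+c["cy"]
E
python3 - <<'E'
from h import *
for n in("top","side"):
    im=camera(n);cv2.imwrite(f"pics/{n}0.png",im[:,:,::-1])
    c=calibration(n);print(n,c)
    for k,z in(("open_shaker_mouth",137),("closed_shaker1_top",145),("shaker_lid_top",35),("jar_lid_top",27),("bottle_cap_top",31),("turntable",0),("board",0)):
        for r in spot_point(n,k)[:4]:
            v,u=r["at"];print(n,k,round(r["score"],2),(round(u),round(v)),atz(n,(u,v),z).round())
o=observe();print(o["t"],o["tool_pos"],o["eef_rot"],o["width"])
E
```

```text
top {'vertical_fov': 54.31785353693279, 'cx': 275.3805629935834, 'cy': 206.2814743398809, 'extrinsics': array([[-2.22599804e-02, -9.99273116e-01,  3.09472502e-02,
         3.84485251e+02],
       [-9.99662536e-01,  2.26619230e-02,  1.26984465e-02,
         4.98598785e+01],
       [-1.33905404e-02, -3.06541394e-02, -9.99440352e-01,
         1.20074104e+03],
       [ 0.00000000e+00,  0.00000000e+00,  0.00000000e+00,
         1.00000000e+00]])}
top open_shaker_mouth 0.86 (249, 148) [571. 130. 137.]
top open_shaker_mouth 0.86 (186, 283) [223. 300. 137.]
top open_shaker_mouth 0.78 (386, 253) [ 290. -218.  137.]
top open_shaker_mouth 0.67 (139, 254) [303. 420. 137.]
top closed_shaker1_top 0.85 (198, 177) [498. 261. 145.]
top shaker_lid_top 0.7 (364, 142) [ 599. -194.   35.]
top shaker_lid_top 0.55 (343, 180) [ 491. -130.   35.]
top jar_lid_top 0.62 (388, 177) [ 496. -259.   27.]
top bottle_cap_top 0.61 (346, 183) [ 483. -138.   31.]
top turntable 0.64 (237, 180) [502. 175.   0.]
top turntable 0.57 (368, 141) [ 609. -211.    0.]
top board 0.92 (362, 165) [ 537. -190.    0.]
top board 0.34 (
[... 564 characters left out ...]
91, 140) [306. 366. 137.]
side open_shaker_mouth 0.77 (314, 167) [567. 138. 137.]
side open_shaker_mouth 0.64 (222, 332) [ 281. -265.  137.]
side closed_shaker1_top 0.88 (270, 145) [494. 261. 145.]
side closed_shaker1_top 0.66 (390, 300) [ 531. -282.  145.]
side closed_shaker1_top 0.32 (281, 212) [439. -21. 145.]
side shaker_lid_top 0.65 (392, 299) [ 601. -195.   35.]
side jar_lid_top 0.85 (354, 343) [ 497. -260.   27.]
side bottle_cap_top 0.79 (326, 288) [ 495. -133.   31.]
side turntable 0.58 (281, 211) [497. 173.   0.]
side board 0.79 (354, 317) [ 532. -189.    0.]
0.8 [154.53174997 605.59728396 245.27804989] [1.24578339e-01 9.92209775e-01 1.94683885e-07 9.05190758e-06] 0.9984217561296764
```

View pics/top0.png

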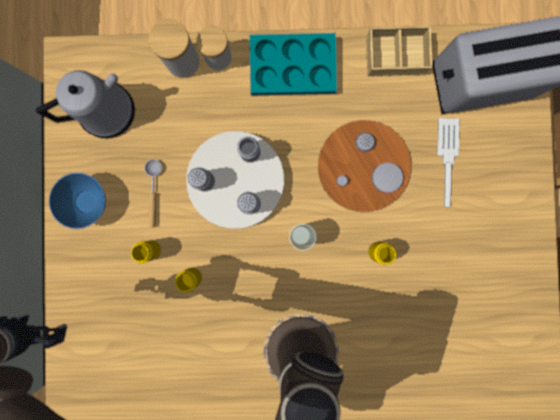

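View pics/side0.png

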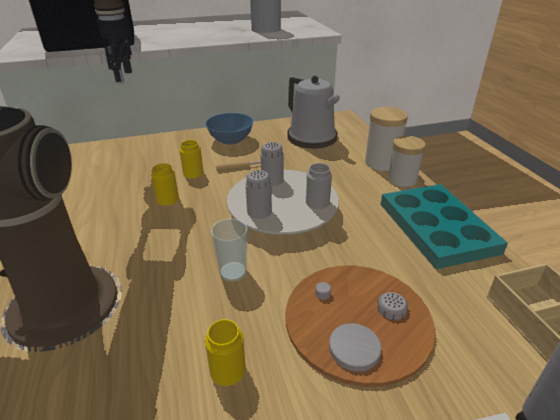

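Run:
```python
import cv2,numpy as np
t=cv2.imread("pics/top0.png");s=cv2.imread("pics/side0.png")
r=lambda a:cv2.resize(a,(400,300),interpolation=cv2.INTER_CUBIC)
cv2.imwrite("pics/crop.png",np.vstack([np.hstack([r(t[115:220,160:300]),r(t[105:225,285:445])]),np.hstack([r(s[120:255,200:380]),r(s[255:375,275:435])])]))
```

```text
(no output)
```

View pics/crop.png

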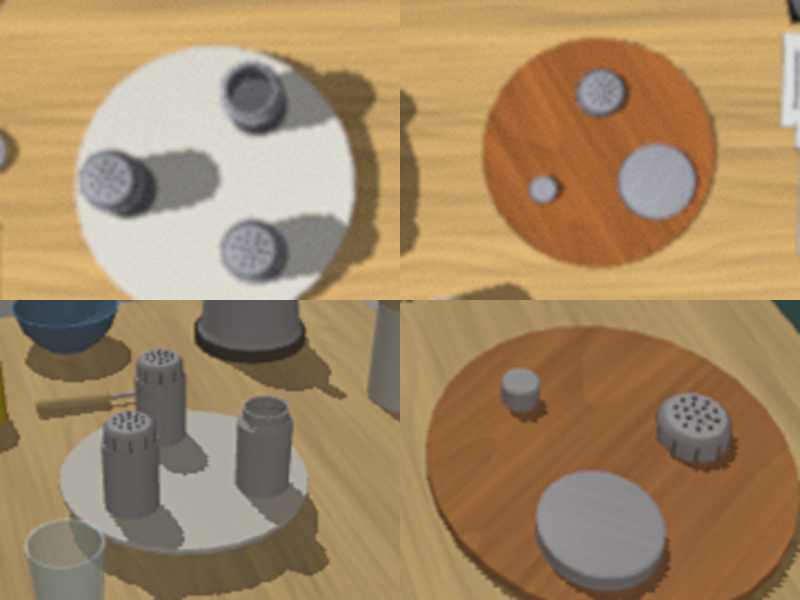

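The steel shaker at top (249,148) / side (319,168) has a bare neck and an open mouth. The ones at top (200,179) and (248,203) have perforated lids, and the yellow cans are look-alikes. The lid at top (366,142) / side (392,301) has holes and a knurled edge like the fitted ones. The one at (342,181) is the small cap and the one at (388,177) is the wide jar lid. Next I'll overlay projected rims to check the positions.

Run:
```python
from h import *
print("mouth side",atz("side",(319.5,168.5),137),"top",atz("top",(248.5,147.5),137))
print("lid side",atz("side",(392.5,300),35),"top",atz("top",(365.5,141.5),35))
from itertools import product
P={"open":(570,132,137,24.5),"lid":(600,-195,35,25)}
for k,n in (("open_shaker_mouth","top"),("open_shaker_mouth","side"),("shaker_lid_top","top"),("shaker_lid_top","side")):
    for r in boxes_of(n,k)[:4]: print(n,k,r["score"],r["bbox"])
out=[]
for n in("top","side"):
    im=cv2.imread(f"pics/{n}0.png")
    for k,(x,y,z,rr) in P.items():
        u,v=proj(n,(x,y,z));s=8;u0,v0=int(u)-22,int(v)-17
        c=cv2.resize(im[v0:v0+36,u0:u0+48],(384,288),interpolation=cv2.INTER_CUBIC)
        pts=np.array([proj(n,(x+rr*np.cos(a),y+rr*np.sin(a),z)) for a in np.linspace(0,6.28,60)])
        pts=((pts-[u0,v0]+.5)*s).astype(int)
        cv2.polylines(c,[pts],True,(0,0,255),1)
        out.append(c)
cv2.imwrite("pics/ov.png",np.vstack([np.hstack(out[:2]),np.hstack(out[2:])]))
```

```text
mouth side [576.17382023 128.5317875  137.        ] top [572.70327069 130.20601026 137.        ]
lid side [ 600.39597567 -198.67345778   35.        ] top [ 599.73423436 -196.68730575   35.        ]
top open_shaker_mouth 0.9 [366.9, 241.4, 395.5, 262.8]
top open_shaker_mouth 0.75 [175.0, 272.1, 205.0, 292.5]
top open_shaker_mouth 0.73 [130.0, 239.4, 160.9, 265.5]
top open_shaker_mouth 0.6 [238.6, 139.3, 261.7, 164.2]
side open_shaker_mouth 0.95 [179.1, 138.2, 201.9, 181.3]
side open_shaker_mouth 0.87 [150.3, 163.3, 179.0, 203.8]
side open_shaker_mouth 0.79 [206.0, 319.7, 245.1, 385.1]
side open_shaker_mouth 0.65 [244.6, 169.8, 270.7, 220.2]
top shaker_lid_top 0.87 [356.1, 134.9, 373.7, 149.5]
side shaker_lid_top 0.91 [373.2, 292.4, 409.4, 319.2]
```

View pics/ov.png

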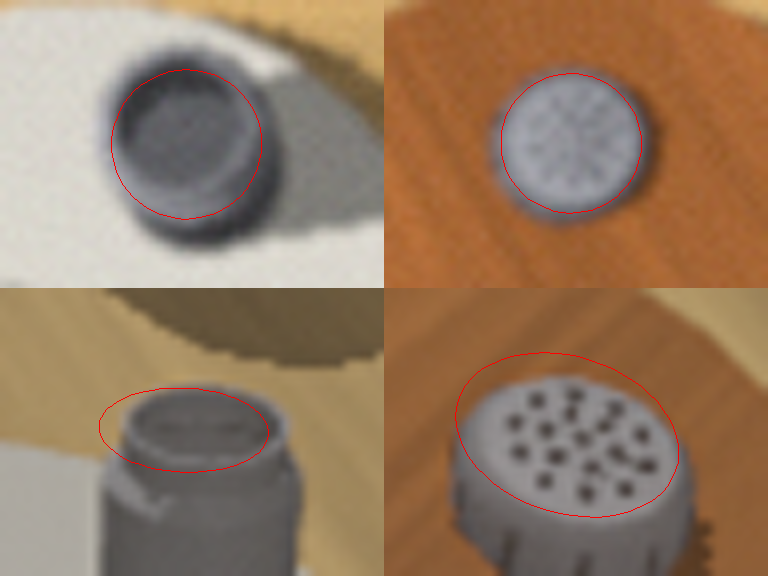

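Shaker mouth ≈ (575, 130, 137) and lid ≈ (600, −197, 35). Both cameras agree within about 4 mm, once the visible offset from the first guess is corrected. I'll move to above the open shaker now.

Run:
```python
from h import *
p=observe()["tool_pos"];q=observe()["eef_rot"]
move_linear([p[0],p[1],330])
move_gripper(0.1)
move_to([575,130,330],q)
im=camera("side");cv2.imwrite("pics/s1.png",im[:,:,::-1])
o=observe();print(o["t"],o["tool_pos"],o["joint_pos"],o["width"],o["wrist_force"])
move_linear([575,130,215],feed=120)
for n in("top","side"): cv2.imwrite(f"pics/{n}2.png",camera(n)[:,:,::-1])
s=cv2.imread("pics/side2.png")[60:260,180:460];t=cv2.imread("pics/top2.png")[90:290,160:440]
cv2.imwrite("pics/c2.png",np.hstack([cv2.resize(x,(400,286)) for x in(s,t)]))
o=observe();print(o["t"],o["tool_pos"],o["wrist_force"])
```

```text
4.7417 [574.78362174 131.01024249 330.01437732] [ 1.50072167e-01  1.74406676e-01  1.62640991e+00  3.45808949e-04
  1.34071514e+00 -1.17252886e+00] 0.09871309879146188 [ 0.05629483  0.28516627 -0.4068106 ]
5.95 [575.88355852 130.1090704  216.27197127] [-0.56058199  0.53301988 -0.23221666]
```

View pics/c2.png

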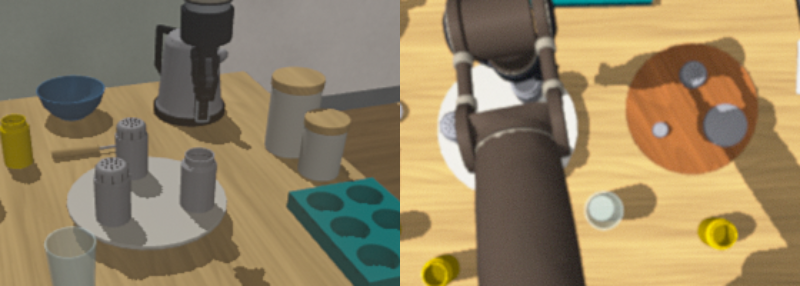

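The fingertips at side ≈ (323,144) hang above the open mouth at ≈ (319,168). I'll descend and hold.

Run:
```python
from h import *
print(proj("side",(575,130,202)))
move_linear([575,130,179],feed=60)
cv2.imwrite("pics/s3.png",cv2.resize(camera("side")[100:250,220:420,::-1],(800,600)))
pause(2.4)
o=observe();print(o["t"],o["tool_pos"],o["wrist_force"])
```

```text
(np.float64(320.2763950746683), np.float64(142.94495527654576))
9.15 [574.99355699 129.99884663 178.99744337] [0.97326936 0.24156706 1.289088  ]
```

View pics/s3.png

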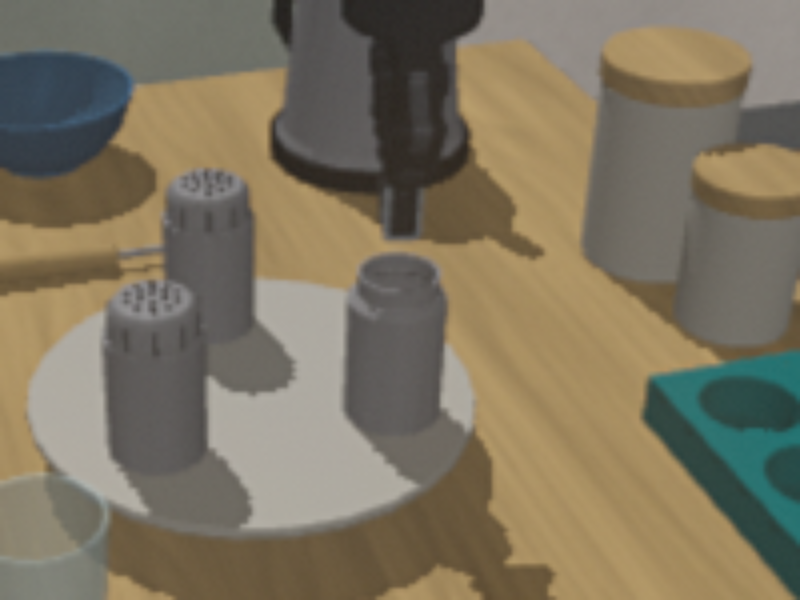

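The picture shows the tips (crop 403,235) centred just above the open mouth (398,272), with a clear gap. Next is the lid.

Run:
```python
from h import *
q=observe()["eef_rot"]
move_linear([575,130,320],feed=130)
move_to([600,-197,300],q)
move_linear([600,-197,120],feed=130)
a=camera("side");
move_linear([600,-197,77],feed=60)
b=camera("side")
cv2.imwrite("pics/s4.png",np.hstack([cv2.resize(x[210:390,275:515,::-1],(400,300)) for x in(a,b)]))
pause(2.2)
o=observe();print(o["t"],o["tool_pos"],o["wrist_force"],o["joint_pos"])
```

```text
16.325 [ 600.02379562 -196.98512211   77.02182668] [ 0.68645168 -0.3874216   0.55231489] [-3.86164324e-01  5.16274683e-01  1.71824494e+00  5.23445683e-05
  9.07025855e-01 -1.70726052e+00]
```

View pics/s4.png

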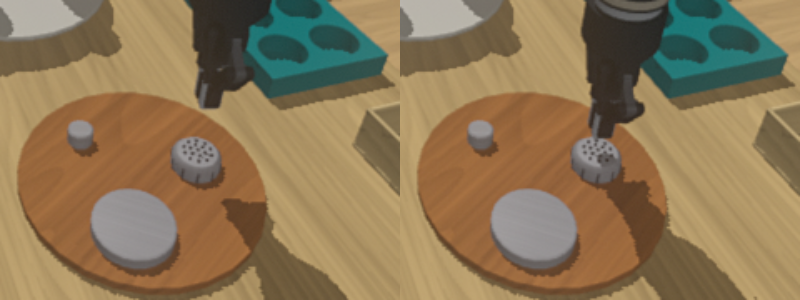

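The tips point at the perforated lid (crop right 597,150), with a gap above it, and nothing has moved. I'll hand in.

Run:
```python
from h import *
print(proj("side",(600,-197,63)))
for n in("top","side"):
    im=camera(n)[:,:,::-1];d=cv2.absdiff(im,cv2.imread(f"pics/{n}0.png"))
    if n=="side": print("closed shakers diff",d[170:215,247:270].mean(),"open",d[185:205,308:330].mean(),"jar",d[330:365,332:378].mean())
print(close_job())
```

```text
(np.float64(394.17149201758116), np.float64(288.6371197429658))
closed shakers diff 7.969726247987118 open 7.617424242424242 jar 9.608281573498965
the job is handed in; nothing more can be done
None
```

I pointed at the open shaker, then at the lid that fits it, and handed the job in at about 16.5 s of the 40 s allowed. No verdict was reported.

- **Open shaker:** I measured its mouth at about (575, 130, 137). The grasp point was held 47 mm above the rim, so the fingertips were about 28 mm above it, for about 2.4 s.
- **Fitting lid:** I lifted to z = 320 mm and crossed at about 300 mm. I then held the same height over the perforated lid, at about (600, −197, 35), for over 2 s. The arm finished there, still pointing at it.

**Last checks:**
- **Arm position:** the tool was within 0.05 mm of its commanded pose.
- **Fingertip position:** the fingertips appear over the lid, close to where the calibration puts them (side-camera pixel about (394, 291) seen, (394, 289) expected).
- **Contact:** wrist force never read above about 1.6 N. I took that as sensor noise or motion, because the pictures show clear gaps. It is too coarse to prove that contact stayed below 0.3 N.
- **Nothing moved:** nothing looks displaced in the pictures. A before-and-after difference over the open shaker, a closed shaker and the jar lid gave 8 to 10 grey levels. I didn't measure a noise level to compare that with, so it doesn't settle the question.
- **Measurements that disagreed:** the network's raw side-camera point for the mouth was about 11 mm off my measurement. The two cameras agreed to about 4 mm once I read the rim from the enlarged crop.

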